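# Switch on the soldering bench

## Task

Get the bench ready for soldering: press down the raised half of the fume extractor's rocker all the way so that it is switched on, then switch on the soldering station with its rocker in the same way, then press the round key on the station fully down and let it come back up. Leave the square keys alone, and do not move or pick up anything else on the bench.

Things in the scene. Friction and masses are not known exactly. Their poses are not given: they have to be found in the camera images.
- station: Soldering station: immovable teal box, 150 mm deep (x) x 160 wide (y) x 85 high. Its flat top carries a light display, a dark rocker switch beside it, and along the front edge three grey keys in a row: a round one between two square ones. Origin: centre of the underside; x points from the front (key row) to the back, z up. It may stand left or right of the extractor.
- extractor: Fume extractor: immovable pale grey box of the same size (150 x 160 x 85 mm in x, y, z). A round fan grille on the back half of its flat top; on the front half one dark rocker switch and one square grey key. Origin: centre of the underside; x points from the front (switch side) to the back, z up.
- extractor_rocker (a joint): Tilt of the extractor's rocker, rad: 0 off, 0.40 fully on; stiff, it stays where it is left, so push it to its stop. A dark grey V-shaped paddle 50 mm long x 28 wide in a black 60 x 36 mm surround 4 mm high. Off, one half is raised at 0.40 rad (its end 10 mm above the pivot), the other lies level. Pivot centre at x -42, y +30 mm in the extractor's frame, 93 mm above the bench; the raised half points to its +y.
- extractor_rocker_raised (a point): Point on the face of the rocker's raised half, mid-width, 15 mm out from the pivot line (each half is 25 mm long): 99 mm above the bench off, 93 mm on, when this half lies level. Some 3 to 4 N straight down here tips it. Its x axis points along the paddle away from the pivot (level while off), y along the pivot line. It moves with the paddle.
- station_rocker (a joint): Tilt of the station's rocker, rad: 0 off, 0.40 fully on. The same switch as the extractor's: same sizes, heights and stiffness. Pivot centre at x +36, y +48 mm in the station's frame, 93 mm above the bench; the raised half points to the station's +x (back).
- station_rocker_raised (a point): Point on the face of the raised half of the station's rocker, in the middle of its width, 15 mm out from the pivot line; axes and heights as for the extractor's rocker.
- round_key (a joint): Travel of the station's round key, m: 0 = up, 0.006 = fully down. A grey round button 22 mm across, standing 10 mm above the panel, sprung: it starts to move at about 1.5 N, is fully down at 5 N and comes back up by itself.
- round_key_top (a point): Centre of the round key's top face (95 mm above the bench when up); it lies at x -42 mm, y 0 in the station's frame. It moves with the key.
- left_key (a joint): Travel of the square key (22 x 22 mm, 10 mm high, sprung like the round one, 6 mm travel) at x -42 mm, y +45 mm in the station's frame, 45 mm from the round key; to be left alone.
- right_key (a joint): Travel of the square key at x -42 mm, y -45 mm in the station's frame, otherwise the same; to be left alone.
- filter_key (a joint): Travel of the extractor's square key (same make), at x -42 mm, y -47 mm in the extractor's frame; to be left alone.
- spool_mid (a point): Bystander, loose: a spool of solder, 54 mm across and 46 mm high, standing between the two boxes. The point is its centre, 23 mm up.
- flux_mid (a point): Bystander, loose: a small white flux bottle, 34 mm across and 75 mm high, standing farther back between the two boxes. The point is its centre, about 38 mm up.
- tweezers: Bystander, loose: steel tweezers 125 mm long (their x), 22 mm wide, 6 mm high, lying on the bench in front of the spool. Origin: underside, about the middle of their length.
- ironstand: Bystander, loose: a dark iron stand, foot 110 x 80 x 18 mm, with a soldering iron stuck slantwise in it, about 140 mm high in all, on the left side of the bench beyond the left-hand box. Origin: centre of the foot's underside.

How it is judged:
By the outcome, as a careful person would: the job done as asked, in the order asked, and still so for the second after the job is handed in, with the robot touching nothing.
It also fails if it takes over 48 s, if anything falls off the work surface, if the arm or the gripper's body presses on something with over 40 N, if the wrist force passes 120 N, or if a joint passes its speed limit or range.

## Robot

A 7-joint arm with a two-finger parallel gripper is mounted at the origin on the work surface. World frame = base frame: x ahead of the robot, y to its left, z up, the work surface at z = 0. Lengths are in m, angles in rad, forces in N, time in s.
With the tool pointing down it reaches from about 0.35 to 0.9 m from the base axis. Payload 7.2 kg.
Tool frame: the origin (TCP) lies on the centre line of the jaws, within the pads' length; the fingertips stand 17 mm ahead of it and the grasp point (between the pads) lies 2 mm behind it; z points along the fingers, y is the line along which they close (so a half turn about z gives the same grasp; the last joint's range is limited). The gripper opens to 85 mm and grips with 20 to 120 N. Pads are 22 mm wide; open, the fingers measure 114 mm over their backs; the gripper's body (76 mm by 85 mm) begins 54 mm behind the grasp point. The pads swing forward as they close: fully open they stand 13 mm farther back than shut.
Start: joints at [-1.409, 0.411, -0.013, 1.596, 0.006, 1.134, -0.082], TCP at [0.142, 0.609, 0.248] pointing down, gripper open.
Joint ranges: [-2.95, 2.95], [-0.29, 1.99], [-1.47, 1.44], [0.14, 2.54], [-1.03, 4.17], [0.13, 1.85], [-2.86, 2.86]. Speed limits (rad/s): [2.39, 2.39, 3.01, 3.01, 3.14, 3.14, 3.14].

## Interface

Orientations are given as a rotation vector (axis times angle).
In Python, from plant import sensors, capture, camera_params, ticket gives the robot as it stands.
- The arm moves only by the tool carry_out, never from a script. Its argument "plan" is a list of rows, each an object of numbers: "x", "y", "z": the shift along the tool's x, y, z in m; "spin": the turn about the tool's z in degrees. In form: [{"x": .., "y": .., "z": .., "spin": ..}, ...]. A call has 1 to 20 rows; each row is the pose to reach, as a shift and turn from the pose commanded when the call began, along the tool's axes at that moment; what a row does not reach only later rows make up. A row lasts 1/10 s, in which the tool goes at most 50 mm and 8.59 degrees, less where a joint would pass 70% of its speed; a pose out of reach is approached as far as the arm can. A call with a gripper value outside its range is refused whole. "hand" is the gripper command: -1 is shut, 1 is fully open, values between are in proportion, set as the call begins (left out, the last holds). The fingers move at their own pace and stop on an object; "newtons" is the grip in N (left out, the last holds). Time passes only in rows, so rows that repeat a pose let the fingers close. It gives the time, the measured TCP pose, the force, the opening and the grip force at its end, in the units of the state.
- sensors.get_obs(): the state, without advancing time (a new reading comes with each control period).
- capture(name): name is "side" or "top" or "wrist"; returns the picture (384x512x3 uint8, red, green, blue); there is no depth.
- camera_params(name): a dict with "intrinsics" (3x3 intrinsics, pixels), "R" (3x3) and "t" (3): a world point X has camera coordinates R X + t; the wrist camera has in their place "hand_eye" (4x4, takes a point from camera to tool coordinates, whose origin is the TCP and whose axes are the flange's). Camera axes: x right, y down, z forward; pixel columns grow to the right and rows downward; lengths in m; the calibration is good to about 2 mm. A picture is of the moment at which its call begins: read the wrist's pose just before it. camera_params takes no time and is no camera call.
- ticket.close_job(): hands the job in; it is judged then, once.
The state is a dict: "time": time; "qpos": joint angles; "dq": joint speeds; "effort": joint torques, N m; "ee_pos": TCP position; "tool_rot": TCP orientation; "ft_force": force on the tool from outside, world axes, zero at the start; "moment": the same for the moment, N m; "gripper_width": finger opening in m; "gripper_force": force on a finger pad.
Only numpy, scipy, OpenCV 4.12 (cv2) and the standard library are available. Lean on these libraries where they do the work, as an engineer would, in place of code of your own. Each camera call takes 0.05 s, during which the arm holds its last target. There are 200 camera calls.

## Working session

There is one attempt and no reset: what is moved stays moved. The work goes in short steps, Python scripts to look and compute and a tool call to move; the robot and the scene stay as the last step left them, time stands still between calls to the robot, and variables do not carry over. Pictures are saved under pics/ and viewed, at most 10 in all, crops included, and the job is handed in when it is done.

Besides the shell and the picture viewer there is one more tool, called after "Call:" as name(argument=value, ...) on one line, values as JSON. carry_out: Moves the arm, as the interface text tells. Its arguments: {"type":"object","properties":{"plan":{"type":"array"},"hand":{"type":"number"},"newtons":{"type":"number"}},"required":["plan"]}

```bash
mkdir -p pics; ls; python3 - <<'E'
from plant import sensors, capture, camera_params
import cv2,numpy as np
o=sensors.get_obs(); print({k:np.round(v,3) for k,v in o.items()})
for n in("top","side"):
    im=capture(n); cv2.imwrite(f"pics/{n}0.png",im[...,::-1])
    p=camera_params(n); print(n,p)
print(camera_params("wrist"))
a=cv2.imread("pics/top0.png");b=cv2.imread("pics/side0.png")
E
```

```text
pics
{'time': np.float64(0.0), 'qpos': array([-1.409,  0.412, -0.013,  1.597,  0.006,  1.134, -0.082]), 'dq': array([ 0.   ,  0.002, -0.   , -0.   , -0.001, -0.001, -0.001]), 'effort': array([-1.0000e-03, -6.0060e+01,  6.8100e-01, -2.9941e+01,  1.4000e-02,
        1.0000e-02,  0.0000e+00]), 'ee_pos': array([0.142, 0.608, 0.247]), 'tool_rot': array([-3.600e-01, -3.121e+00,  3.000e-03]), 'ft_force': array([ 0.324,  0.283, -0.928]), 'moment': array([-0.001,  0.004, -0.05 ]), 'gripper_force': np.float64(0.0), 'gripper_width': np.float64(0.085)}
top {'intrinsics': array([[460.48496231,   0.        , 255.59829726],
       [  0.        , 460.48496231, 191.06438532],
       [  0.        ,   0.        ,   1.        ]]), 'R': array([[ 0.01768789, -0.99961993,  0.0211454 ],
       [-0.99725552, -0.01915884, -0.07151483],
       [ 0.07189277, -0.01982242, -0.99721537]]), 't': array([0.06948179, 0.52920633, 1.2077411 ])}
side {'intrinsics': array([[373.25172082,   0.        , 256.77142318],
       [  0.        , 373.25172082, 202.58515706],
       [  0.        ,   0.        ,   1.        ]]), 'R': array([[ 0.69194254, -0.72194005,  0.00425195],
       [-0.40681756, -0.39476569, -0.82380794],
       [ 0.59641847,  0.56829799, -0.56685307]]), 't': array([-0.29473814,  0.31874434,  0.59667172])}
{'intrinsics': array([[315.96723112,   0.        , 256.54303226],
       [  0.        , 315.96723112, 195.00590798],
       [  0.        ,   0.        ,   1.        ]]), 'hand_eye': array([[ 1.62438491e-04, -9.59285918e-01, -2.82436720e-01,
         7.23876516e-02],
       [ 9.99999980e-01,  1.22794980e-04,  1.58063697e-04,
        -1.45921265e-04],
       [-1.16946468e-04, -2.82436740e-01,  9.59285919e-01,
        -1.25300522e-01],
       [ 0.00000000e+00,  0.00000000e+00,  0.00000000e+00,
         1.00000000e+00]])}
```

View pics/top0.png

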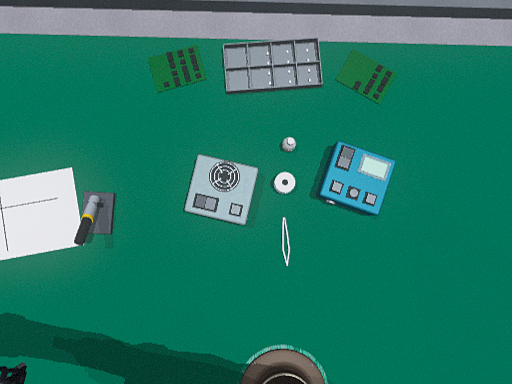

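View pics/side0.png

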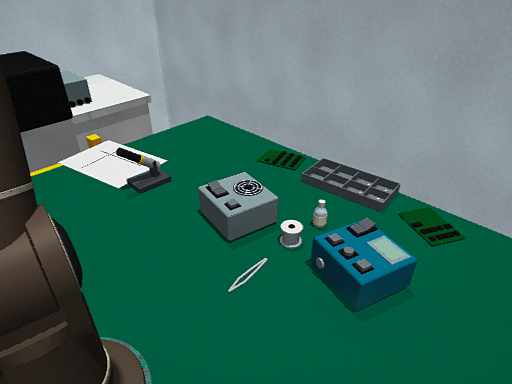

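The top view shows the extractor on the left at about (221,189), with its rocker at (206,202) and key at (236,210). The station is on the right at (357,178), with its rocker at (345,156) and keys at (336,187), (354,192) and (371,198). Next I'll segment these blobs and fit both box poses.

```bash
cat > h.py <<'E'
import numpy as np,cv2
from plant import sensors,capture,camera_params
from scipy.spatial.transform import Rotation as Ro
def cam(n,o=None):
    p=camera_params(n);K=p["intrinsics"]
    if n!="wrist": return K,p["R"],p["t"]
    o=o or sensors.get_obs();T=np.eye(4);T[:3,:3]=Ro.from_rotvec(o["tool_rot"]).as_matrix();T[:3,3]=o["ee_pos"]
    T=np.linalg.inv(T@p["hand_eye"]);return K,T[:3,:3],T[:3,3]
def onplane(c,uv,z):
    K,R,t=c;d=R.T@np.linalg.solve(K,[uv[0],uv[1],1]);C=-R.T@t
    return C+d*(z-C[2])/d[2]
def proj(c,X):
    K,R,t=c;q=K@(R@np.array(X)+t);return q[:2]/q[2]
def fit(L,W):  # rigid 2D: world = R L + t
    L=np.array(L)[:,:2];W=np.array(W)[:,:2];l=L-L.mean(0);w=W-W.mean(0)
    a=np.arctan2((l[:,0]*w[:,1]-l[:,1]*w[:,0]).sum(),(l*w).sum())
    R=np.array([[np.cos(a),-np.sin(a)],[np.sin(a),np.cos(a)]]);t=W.mean(0)-R@L.mean(0)
    return a,R,t,np.linalg.norm(W-(L@R.T+t),axis=1)
def blobs(mask,amin,amax):
    n,l,s,c=cv2.connectedComponentsWithStats(mask.astype(np.uint8))
    return [(np.round(c[i],1),s[i][4],s[i][2:4]) for i in range(1,n) if amin<=s[i][4]<=amax]
E
python3 - <<'E'
from h import *
im=cv2.imread("pics/top0.png");c=cam("top")
hsv=cv2.cvtColor(im,cv2.COLOR_BGR2HSV)
g=im.max(2)
for (x0,x1,y0,y1) in((180,262,150,228),(315,400,138,220)):
    s=hsv[y0:y1,x0:x1]
    print("dark/grey");
    for th in (70,110):
        for b in blobs((s[...,2]<th)&((s[...,1]<110)),20,900): print(th,b[0]+[x0,y0],b[1],b[2],np.round(onplane(c,b[0]+[x0,y0],.09),3))
    cv2.imwrite(f"pics/crop{x0}.png",cv2.resize(im[y0:y1,x0:x1],None,fx=6,fy=6,interpolation=cv2.INTER_NEAREST))
E
python3 -c "
import cv2,numpy as np
a=cv2.imread('pics/crop180.png');b=cv2.imread('pics/crop315.png')
h=min(a.shape[0],b.shape[0]);m=np.hstack([a[:h],b[:h]]);cv2.imwrite('pics/c2.png',cv2.resize(m,(800,int(h*800/m.shape[1]))))"
```

```text
dark/grey
70 [226.6 165. ] 20 [15  5] [0.587 0.155 0.09 ]
70 [213.5 173.1] 25 [ 6 16] [0.566 0.187 0.09 ]
110 [217.9 171.1] 116 [24 20] [0.571 0.176 0.09 ]
110 [226.  168.5] 23 [12  5] [0.578 0.156 0.09 ]
110 [224.1 175.9] 80 [11 11] [0.559 0.16  0.09 ]
110 [233.6 178. ] 73 [ 9 16] [0.554 0.136 0.09 ]
110 [222.2 183.5] 25 [11  5] [0.54  0.165 0.09 ]
110 [221.6 186.8] 35 [17  8] [0.532 0.166 0.09 ]
110 [205.2 202.2] 120 [26 18] [0.492 0.206 0.09 ]
110 [235.6 209.3] 54 [14 13] [0.476 0.13  0.09 ]
dark/grey
70 [340.1 163.9] 34 [12 17] [ 0.596 -0.132  0.09 ]
70 [333.  188.5] 21 [10 13] [ 0.533 -0.114  0.09 ]
70 [366.5 201.5] 22 [11  9] [ 0.502 -0.199  0.09 ]
110 [344. 160.] 87 [20 25] [ 0.606 -0.141  0.09 ]
110 [334.7 187.6] 47 [15 14] [ 0.535 -0.118  0.09 ]
110 [351.9 192.8] 69 [14 14] [ 0.523 -0.162  0.09 ]
110 [366.9 199.5] 43 [12 14] [ 0.507 -0.2    0.09 ]
```

View pics/c2.png

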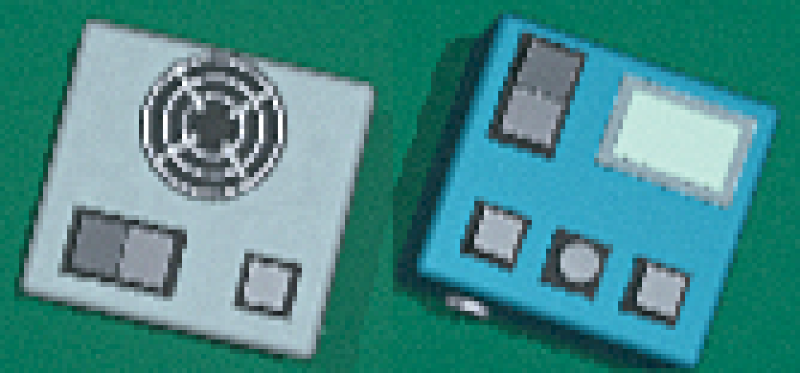

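The enlarged crops show the extractor's rocker with its dark raised half to the left, at crop (98,245), and the station's dark raised half to the back, at crop (550,68). I can now fit both box poses from the features.

```bash
cat > fit0.py <<'E'
from h import *
c=cam("top");f=800/1002*6
E=lambda u,v:np.array([180+u/f,150+v/f]); S=lambda u,v:np.array([315+(u-82*f)/f,138+v/f])
ext=[((-42,30),E(124,252),.089),((-42,-47),E(266,285),.095),((75,80),E(88,22),.085),((75,-80),E(370,88),.085),((-75,-80),E(312,355),.085),((-75,80),E(22,288),.085)]
sta=[((36,48),S(537,95),.089),((-42,45),S(499,234),.095),((-42,0),S(578,262),.095),((-42,-45),S(660,290),.095),((75,-80),S(776,105),.085),((-75,-80),S(695,362),.085),((75,80),S(505,15),.085),((-75,80),S(420,275),.085)]
def run(l):
    L=[np.array(a)/1e3 for a,_,_ in l];W=[onplane(c,u,z) for _,u,z in l]
    return fit(L,W)
a1,R1,t1,e1=run(ext);a2,R2,t2,e2=run(sta)
if __name__=="__main__":
    for a,t,e in((a1,t1,e1),(a2,t2,e2)): print(np.degrees(a),np.round(t,4),np.round(e*1e3,1))
    print("ext raised pt",R1@[-.042,.045]+t1,"sta raised",R2@[.051,.048]+t2,"round",R2@[-.042,0]+t2)
    o=sensors.get_obs();R=Ro.from_rotvec(o["tool_rot"]).as_matrix();print(np.round(R,3))
E
python3 fit0.py
```

```text
-11.909119241136358 [0.5262 0.1667] [0.4 0.5 4.5 5.1 3.6 4. ]
-17.423382474113858 [ 0.5629 -0.1785] [1.  0.7 0.9 0.7 4.6 5.6 5.2 4.1]
ext raised pt [0.4943772  0.21939677] sta raised [ 0.62588718 -0.14797974] round [ 0.52278154 -0.1659304 ]
[[-0.974  0.228 -0.   ]
 [ 0.228  0.974 -0.001]
 [-0.    -0.001 -1.   ]]
```

Call:
carry_out(plan=[{"x":-0.015,"y":-0.01,"z":0,"spin":4},{"x":-0.045,"y":-0.031,"z":0,"spin":10},{"x":-0.08,"y":-0.055,"z":0,"spin":17},{"x":-0.115,"y":-0.08,"z":0,"spin":25},{"x":-0.15,"y":-0.104,"z":0,"spin":33},{"x":-0.185,"y":-0.128,"z":0,"spin":41},{"x":-0.22,"y":-0.152,"z":0,"spin":49},{"x":-0.255,"y":-0.177,"z":0,"spin":57},{"x":-0.29,"y":-0.201,"z":0.005,"spin":65},{"x":-0.325,"y":-0.225,"z":0.01,"spin":72},{"x":-0.36,"y":-0.249,"z":0.015,"spin":78},{"x":-0.39,"y":-0.27,"z":0.02,"spin":83},{"x":-0.415,"y":-0.287,"z":0.025,"spin":87},{"x":-0.432,"y":-0.299,"z":0.03,"spin":88.7},{"x":-0.432,"y":-0.299,"z":0.03,"spin":88.7},{"x":-0.432,"y":-0.299,"z":0.03,"spin":88.7},{"x":-0.432,"y":-0.299,"z":0.03,"spin":88.7}], hand=-1, newtons=40)

```text
time: 1.8
ee_pos: [0.4942, 0.2201, 0.2182]
tool_rot: [-2.437, -1.982, 0.0]
ft_force: [0.2, -0.5, 0.4]
gripper_width: -0.0002
gripper_force: 0.0
```

```bash
python3 - <<'E'
from h import *
from fit0 import R1,t1
o=sensors.get_obs();im=capture("wrist")[...,::-1].copy();cv2.imwrite("pics/w1raw.png",im)
c=cam("wrist",o);print(np.round(Ro.from_rotvec(o["tool_rot"]).as_matrix(),3),o["ee_pos"])
for l,z in(((-.042,.030),.093),((-.042,.045),.099),((-.042,-.047),.095),((-.042,.060),.089),((-.042,0),.089)):
    p=proj(c,[*(R1@l+t1),z]);print(l,p.round(1));cv2.drawMarker(im,tuple(int(v) for v in p),(0,0,255),0,8)
R=Ro.from_rotvec(o["tool_rot"]).as_matrix()
p=proj(c,o["ee_pos"]+R@[0,0,.017]);cv2.drawMarker(im,tuple(int(v) for v in p),(0,255,0),0,8);print("tip",p)
cv2.imwrite("pics/w1.png",im)
E
```

```text
[[ 0.204  0.979 -0.001]
 [ 0.979 -0.204  0.   ]
 [ 0.    -0.001 -1.   ]] [0.49418964 0.22013762 0.21822347]
(-0.042, 0.03) [257.7 210.6]
(-0.042, 0.045) [257.7 195.5]
(-0.042, -0.047) [257.3 292.1]
(-0.042, 0.06) [257.8 174.6]
(-0.042, 0) [257.5 241.4]
tip [257.61422348 252.67696125]
```

View pics/w1.png

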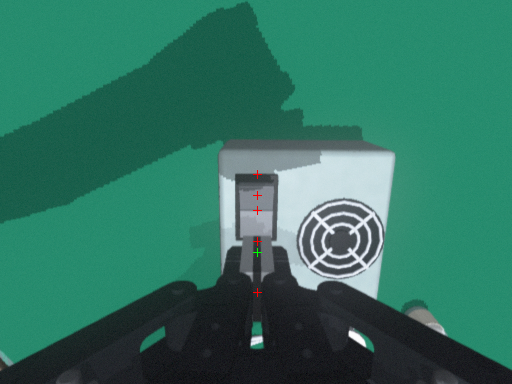

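The wrist view shows the predicted markers falling on the rocker. The surround spans columns 236–278 and rows 174–241, the pivot is near row 210, and the raised half is above it. The fit is good, so I'll press.

Call:
carry_out(plan=[{"x":0,"y":0,"z":0.02,"spin":0},{"x":0,"y":0,"z":0.05,"spin":0},{"x":0,"y":0,"z":0.08,"spin":0},{"x":0,"y":0,"z":0.092,"spin":0},{"x":0,"y":0,"z":0.096,"spin":0},{"x":0,"y":0,"z":0.099,"spin":0},{"x":0,"y":0,"z":0.102,"spin":0},{"x":0,"y":0,"z":0.104,"spin":0},{"x":0,"y":0,"z":0.106,"spin":0},{"x":0,"y":0,"z":0.108,"spin":0},{"x":0,"y":0,"z":0.109,"spin":0},{"x":0,"y":0,"z":0.109,"spin":0},{"x":0,"y":0,"z":0.109,"spin":0}])

```text
time: 3.15
ee_pos: [0.4955, 0.2194, 0.1101]
tool_rot: [-2.439, -1.98, -0.002]
ft_force: [0.2, 0.4, 8.6]
gripper_width: 0.0001
gripper_force: 4.0
```

Call:
carry_out(plan=[{"x":0,"y":0,"z":0.001,"spin":0},{"x":0,"y":0,"z":0.002,"spin":0},{"x":0,"y":0,"z":0.002,"spin":0},{"x":0,"y":0,"z":0.002,"spin":0}])

```text
time: 3.55
ee_pos: [0.4956, 0.2194, 0.1098]
tool_rot: [-2.439, -1.979, -0.004]
ft_force: [-6.6, -1.2, 27.2]
gripper_width: 0.0001
gripper_force: 13.9
```

Call:
carry_out(plan=[{"x":0,"y":0,"z":-0.006,"spin":0},{"x":0,"y":0,"z":-0.03,"spin":0},{"x":0,"y":0,"z":-0.07,"spin":0},{"x":0,"y":0,"z":-0.1,"spin":0},{"x":0,"y":0,"z":-0.11,"spin":0},{"x":0,"y":0,"z":-0.11,"spin":0},{"x":0,"y":0,"z":-0.11,"spin":0}])

```text
time: 4.25
ee_pos: [0.4942, 0.2187, 0.2161]
tool_rot: [-2.439, -1.98, 0.003]
ft_force: [-0.2, -0.2, -0.4]
gripper_width: -0.0001
gripper_force: 0.0
```

```bash
python3 - <<'E'
from h import *
o=sensors.get_obs();im=capture("wrist")[...,::-1].copy()
a=cv2.imread("pics/w1raw.png")[130:260,200:310]
cv2.imwrite("pics/w2.png",cv2.resize(np.hstack([a,im[130:260,200:310]]),None,fx=3.5,fy=3.5))
from fit0 import R2,t2
R=Ro.from_rotvec(o["tool_rot"]).as_matrix();print(R.round(3),o["ee_pos"],np.round(o["qpos"],2))
P=np.r_[R2@[.051,.048]+t2,.22];print("shift",R.T@(P-o["ee_pos"]),np.degrees(np.arctan2(R[1,0],R[0,0])))
E
```

```text
[[ 0.206  0.979 -0.002]
 [ 0.979 -0.206 -0.001]
 [-0.001 -0.001 -1.   ]] [0.49415455 0.21873034 0.21607425] [-0.89  0.32  0.48  1.87 -0.17  1.   -0.54]
shift [-0.33181631  0.20427561 -0.00381992] 78.14111899180983
```

View pics/w2.png

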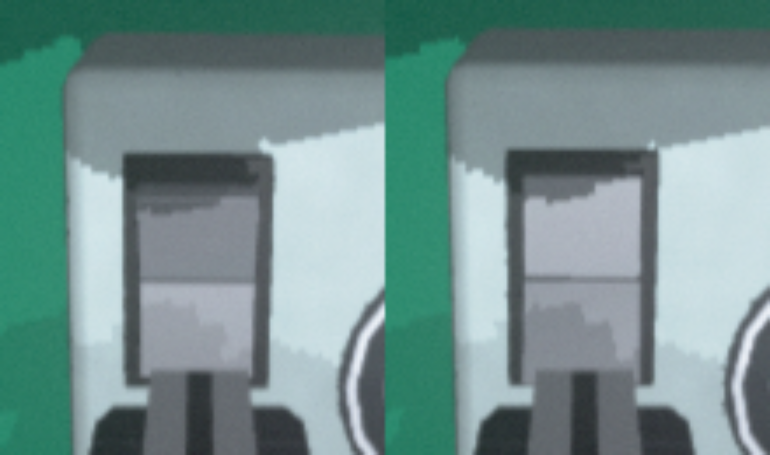

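The shading of the two halves has swapped: the pressed half is now light and level, and the other half is raised and darker. The extractor is on. Next is the station.

Call:
carry_out(plan=[{"x":-0.012,"y":0.007,"z":0,"spin":-4},{"x":-0.04,"y":0.025,"z":0,"spin":-11},{"x":-0.07,"y":0.043,"z":0,"spin":-19},{"x":-0.1,"y":0.062,"z":0,"spin":-27},{"x":-0.13,"y":0.08,"z":0,"spin":-35},{"x":-0.16,"y":0.098,"z":0,"spin":-43},{"x":-0.19,"y":0.117,"z":0,"spin":-51},{"x":-0.22,"y":0.135,"z":0,"spin":-59},{"x":-0.25,"y":0.154,"z":0,"spin":-66},{"x":-0.28,"y":0.172,"z":0,"spin":-73},{"x":-0.305,"y":0.188,"z":0,"spin":-79},{"x":-0.322,"y":0.198,"z":0,"spin":-83},{"x":-0.332,"y":0.204,"z":0,"spin":-84.5},{"x":-0.332,"y":0.204,"z":0,"spin":-84.5},{"x":-0.332,"y":0.204,"z":0,"spin":-84.5},{"x":-0.332,"y":0.204,"z":0,"spin":-84.5},{"x":-0.332,"y":0.204,"z":0,"spin":-84.5}])

```text
time: 6.0
ee_pos: [0.6262, -0.1465, 0.217]
tool_rot: [-0.472, -3.105, -0.001]
ft_force: [0.0, 0.7, 0.2]
gripper_width: 0.0
gripper_force: 0.0
```

```bash
python3 - <<'E'
from h import *
from fit0 import R2,t2
o=sensors.get_obs();im=capture("wrist")[...,::-1].copy();cv2.imwrite("pics/w3raw.png",im)
c=cam("wrist",o);R=Ro.from_rotvec(o["tool_rot"]).as_matrix();print(R.round(3),o["ee_pos"],o["time"],o["qpos"].round(2))
for l,z in(((.036,.048),.093),((.051,.048),.099),((.066,.048),.089),((.006,.048),.089),((-.042,.0),.095),((-.042,.045),.095),((-.042,-.045),.095)):
    p=proj(c,[*(R2@l+t2),z]);print(l,p.round(1));cv2.drawMarker(im,tuple(int(v) for v in p),(0,0,255),0,8)
p=proj(c,o["ee_pos"]+R@[0,0,.017]);cv2.drawMarker(im,tuple(int(v) for v in p),(0,255,0),0,8)
P=np.r_[R2@[.051,.048]+t2,.11];print("shift",R.T@(P-o["ee_pos"]))
cv2.imwrite("pics/w3.png",im)
E
```

```text
[[-0.955  0.297 -0.   ]
 [ 0.297  0.955  0.001]
 [ 0.001  0.    -1.   ]] [ 0.62620677 -0.14647684  0.21701474] 6.0 [-0.05  0.48  0.29  1.6  -0.15  1.09  1.55]
(0.036, 0.048) [254.8 176.2]
(0.051, 0.048) [254.8 196.1]
(0.066, 0.048) [254.8 209.7]
(0.006, 0.048) [254.9 138.2]
(-0.042, 0.0) [189.4  72.8]
(-0.042, 0.045) [250.8  72.9]
(-0.042, -0.045) [127.9  72.6]
shift [-0.00020496 -0.00157583  0.10701397]
```

View pics/w3.png

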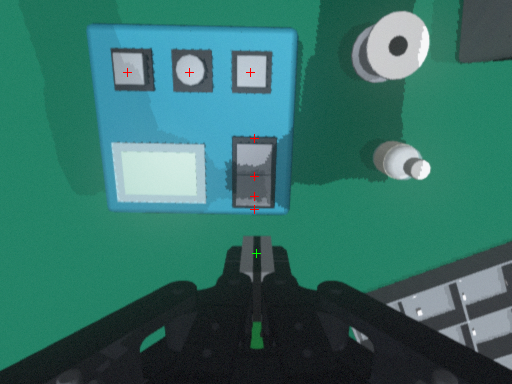

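The wrist view shows the station rocker's surround at columns 233–276 and rows 137–208, and the round key at (190,70). My predictions are within about 2 px. I'll press the raised (dark) half.

Call:
carry_out(plan=[{"x":0,"y":-0.0015,"z":0.02,"spin":0},{"x":0,"y":-0.0015,"z":0.05,"spin":0},{"x":0,"y":-0.0015,"z":0.08,"spin":0},{"x":0,"y":-0.0015,"z":0.092,"spin":0},{"x":0,"y":-0.0015,"z":0.096,"spin":0},{"x":0,"y":-0.0015,"z":0.099,"spin":0},{"x":0,"y":-0.0015,"z":0.102,"spin":0},{"x":0,"y":-0.0015,"z":0.104,"spin":0},{"x":0,"y":-0.0015,"z":0.106,"spin":0},{"x":0,"y":-0.0015,"z":0.108,"spin":0},{"x":0,"y":-0.0015,"z":0.109,"spin":0},{"x":0,"y":-0.0015,"z":0.109,"spin":0},{"x":0,"y":-0.0015,"z":0.109,"spin":0}])

```text
time: 7.35
ee_pos: [0.6268, -0.1495, 0.1101]
tool_rot: [0.474, 3.103, 0.0]
ft_force: [-0.9, 0.1, 12.0]
gripper_width: 0.0001
gripper_force: 6.0
```

Call:
carry_out(plan=[{"x":0,"y":0,"z":0.001,"spin":0},{"x":0,"y":0,"z":0.0015,"spin":0},{"x":0,"y":0,"z":0.0015,"spin":0},{"x":0,"y":0,"z":0.0015,"spin":0}])

```text
time: 7.75
ee_pos: [0.6268, -0.1495, 0.1099]
tool_rot: [0.474, 3.103, 0.001]
ft_force: [-3.8, 2.1, 22.6]
gripper_width: -0.0001
gripper_force: 11.2
```

Call:
carry_out(plan=[{"x":0,"y":0,"z":-0.006,"spin":0},{"x":0,"y":0,"z":-0.03,"spin":0},{"x":0,"y":0,"z":-0.07,"spin":0},{"x":0,"y":0,"z":-0.1,"spin":0},{"x":0,"y":0,"z":-0.11,"spin":0},{"x":0,"y":0,"z":-0.11,"spin":0},{"x":0,"y":0,"z":-0.11,"spin":0}])

```text
time: 8.45
ee_pos: [0.625, -0.1489, 0.2153]
tool_rot: [-0.474, -3.103, -0.0]
ft_force: [-0.1, 0.3, -1.1]
gripper_width: -0.0001
gripper_force: 0.0
```

```bash
python3 - <<'E'
from h import *
from fit0 import R2,t2
o=sensors.get_obs();im=capture("wrist")[...,::-1].copy()
a=cv2.imread("pics/w3raw.png")[30:230,200:310]
cv2.imwrite("pics/w4.png",cv2.resize(np.hstack([a,im[30:230,200:310]]),None,fx=3,fy=3))
c=cam("wrist",o);R=Ro.from_rotvec(o["tool_rot"]).as_matrix()
s=im[20:110,90:290];h=cv2.cvtColor(s,cv2.COLOR_BGR2HSV)
for b in blobs((h[...,1]<60)&(h[...,2]>140),300,2500): print(b[0]+[90,20],b[1],onplane(c,b[0]+[90,20],.095).round(4))
P=np.r_[R2@[-.042,0]+t2,.106];print(P,"shift",R.T@(P-o["ee_pos"]),o["ee_pos"])
E
```

```text
[131.1  69. ] 902 [ 0.5065 -0.2075  0.095 ]
[192.9  70.4] 684 [ 0.5208 -0.165   0.095 ]
[254.4  71.5] 947 [ 0.5349 -0.1226  0.095 ]
[ 0.52278154 -0.1659304   0.106     ] shift [ 0.09226159 -0.04668961  0.10953601] [ 0.6250077 -0.14895    0.215324 ]
```

View pics/w4.png

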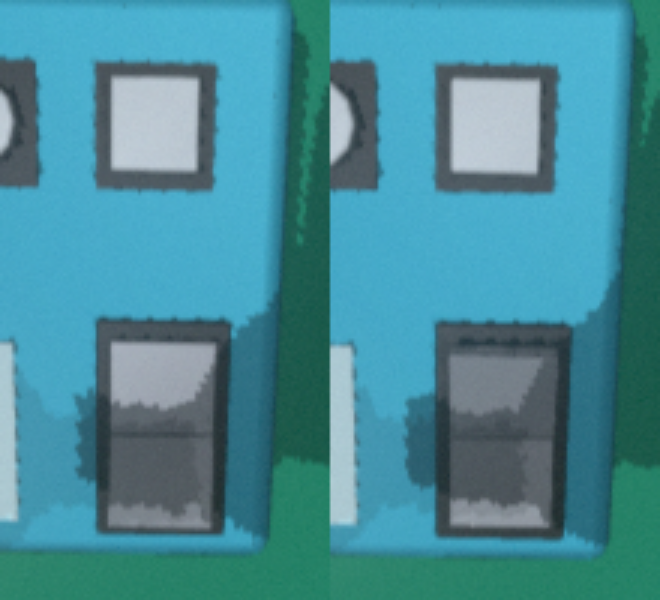

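The station rocker has flipped too: its front half is now dimmer, so raised, and its back half is level. The round key is at (193,70), which is world (0.522, -0.165).

Call:
carry_out(plan=[{"x":0.012,"y":-0.006,"z":0,"spin":0},{"x":0.04,"y":-0.02,"z":0,"spin":0},{"x":0.07,"y":-0.035,"z":0.01,"spin":0},{"x":0.088,"y":-0.044,"z":0.03,"spin":0},{"x":0.093,"y":-0.0465,"z":0.05,"spin":0},{"x":0.093,"y":-0.0465,"z":0.075,"spin":0},{"x":0.093,"y":-0.0465,"z":0.09,"spin":0},{"x":0.093,"y":-0.0465,"z":0.098,"spin":0},{"x":0.093,"y":-0.0465,"z":0.101,"spin":0},{"x":0.093,"y":-0.0465,"z":0.104,"spin":0},{"x":0.093,"y":-0.0465,"z":0.107,"spin":0},{"x":0.093,"y":-0.0465,"z":0.109,"spin":0},{"x":0.093,"y":-0.0465,"z":0.111,"spin":0},{"x":0.093,"y":-0.0465,"z":0.111,"spin":0},{"x":0.093,"y":-0.0465,"z":0.111,"spin":0}])

```text
time: 10.0
ee_pos: [0.5234, -0.166, 0.1062]
tool_rot: [0.474, 3.105, 0.0]
ft_force: [-1.1, -0.1, 5.2]
gripper_width: -0.0001
gripper_force: 2.4
```

Call:
carry_out(plan=[{"x":0,"y":0,"z":0.001,"spin":0},{"x":0,"y":0,"z":0.002,"spin":0},{"x":0,"y":0,"z":0.002,"spin":0},{"x":0,"y":0,"z":0.002,"spin":0}])

```text
time: 10.4
ee_pos: [0.5234, -0.166, 0.1058]
tool_rot: [0.474, 3.104, 0.001]
ft_force: [-7.5, 1.5, 22.0]
gripper_width: 0.0001
gripper_force: 11.1
```

The key is on its stop: 22 N with no further travel. I'll lift off and check.

Call:
carry_out(plan=[{"x":0,"y":0,"z":-0.005,"spin":0},{"x":0,"y":0,"z":-0.02,"spin":0},{"x":0,"y":0,"z":-0.06,"spin":0},{"x":0,"y":0,"z":-0.1,"spin":0},{"x":0,"y":0,"z":-0.13,"spin":0},{"x":0,"y":0,"z":-0.15,"spin":0},{"x":0,"y":0,"z":-0.15,"spin":0},{"x":0,"y":0,"z":-0.15,"spin":0},{"x":0,"y":0,"z":-0.15,"spin":0}])

```text
time: 11.3
ee_pos: [0.5227, -0.1656, 0.2526]
tool_rot: [-0.474, -3.104, -0.0]
ft_force: [-0.0, 0.6, 0.8]
gripper_width: 0.0002
gripper_force: 0.0
```

```bash
python3 - <<'E'
from h import *
im=capture("side")[...,::-1].copy();im2=capture("wrist")[...,::-1]
cv2.imwrite("pics/end.png",np.hstack([cv2.resize(im,(400,300)),cv2.resize(im2,(400,300))]))
print(sensors.get_obs()["ee_pos"])
E
```

```text
[ 0.52267434 -0.16568661  0.25253392]
```

View pics/end.png

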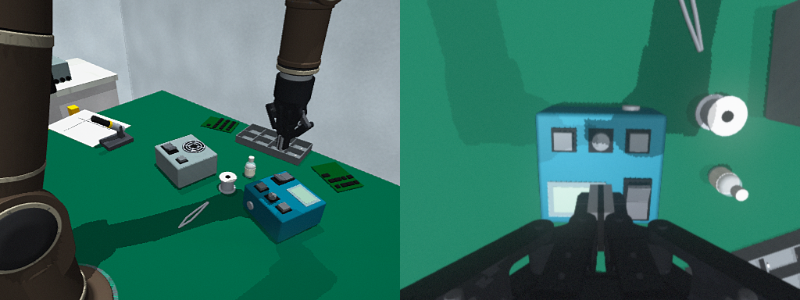

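The side and wrist views show everything in place: the bystanders haven't moved, the round key at wrist view (600,142) is back up, and the arm is clear.

```bash
python3 -c "
from plant import ticket
print(ticket.close_job())"
```

```text
the job is handed in; nothing more can be done
None
```

The job is handed in at about 11 s of the 48 s: the extractor and then the station were switched on, each rocker pushed to its stop, then the round key was pressed fully down and came back up; I saw nothing else moved.

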